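Scour the baking sheet on the sprung tray stand

TASK

Draw the scouring block out from under the low shelf by its free end, let go of it on the bench, and take it again by the middle of its grip. Set it square across the far end of the baking sheet in the sprung stand and scour towards the open end in one steady stroke, keeping the sheet pressed about a centimetre down all the way, so that the three burnt crusts drop into the trough. Put the block back flat on the open bench, away from the shelf; push the crusts with the block only, and leave the loaf, jar, mug and canister where they are.

Things in the scene. Friction and masses are not known exactly. Their poses are not given: they have to be found in the camera images.
- scourer: loose scouring block, about 0.3 kg: black sole 184 x 44 x 10 mm, grey plate 180 x 40 x 8 on it, then a wooden grip, an upright rib 170 long (block's x), 22 thick (y), 40 high; top 56 above the underside. Origin: centre of the underside. Same either way round. Starts flat on the bench, its far half under the shelf, the end towards the robot free; shelf and loaf leave no room to grip its middle
- scourer_grip (a point): middle of the block's wooden grip, 41 mm above the underside of its sole
- stand: sprung tray stand, fixed, left or right of the robot's x axis (shelf on the other side): base 270 x 240 mm, open above, a frame 190 tall along each side (over x = -126 to 126; inner faces at y = -108 and 108). The baking sheet is between the frames. Origin: centre of the underside, on the bench; x points along the sheet from trough (-x) to far end (+x)
- tray_mid (a point): centre of the baking sheet's upper face, moving with it, axes as the stand's, over the stand's origin; 60 mm above the bench at rest. Sheet 260 (x) by 212 mm (y); rims 14 mm high at the far end (inner face x = 127) and both sides (y = -103 and 103); the end at x = -130 is open
- tray (a joint): how far the baking sheet is pressed down, m: 0 at rest, stop at 0.020. It stays level. Springs: it begins to move at about 2 N and then takes 0.8 N per mm (10 N for 10 mm), springs back when released.
- trough_in (a point): centre of the inner floor of the crumb trough, 3 mm above the bench, axes as the stand's: an open steel trough, inside 78 mm (x) by 234 mm (y), walls 36 mm high, right below the sheet's open end
- crust0: burnt crust, a loose dark hard lump 30 x 24 x 18 mm, 20 g, lying on the baking sheet at the start, at least 65 mm from its far rim; origin: centre of its underside
- crust1: burnt crust, a loose dark hard lump 30 x 24 x 18 mm, 20 g, lying on the baking sheet at the start, at least 65 mm from its far rim; origin: centre of its underside
- crust2: burnt crust, a loose dark hard lump 30 x 24 x 18 mm, 20 g, lying on the baking sheet at the start, at least 65 mm from its far rim; origin: centre of its underside
- shelf: low steel shelf, fixed. Its board covers x = 60 to 210 mm, y = -100 to 100 mm of its frame, underside 85 and top 95 mm above the bench, on two side panels 6 mm thick; open at the front (x = 60). Origin on the bench 60 mm before the front edge; x points into the shelf, away from the robot
- shelf_mid (a point): centre of the top of the shelf board, 135 mm into x from the shelf's origin
- loaf: bystander: a loaf 90 x 170 x 90 mm lying on the shelf board; origin: centre of its underside
- jar: bystander: amber glass jar 62 mm across, 140 mm tall, on the bench between stand and shelf; origin: centre of its underside
- mug: bystander: white cup 74 mm across, 85 mm tall, on the bench between stand and shelf, nearer the robot; origin: centre of its underside
- canister: bystander: can 60 mm across, 110 mm tall, on the bench beside the free end of the scouring block; origin: centre of its underside

How it is judged:
On the way, in this order (a step that is already met when the one before it is completed fails the run):
1. the scouring block has been drawn clear of the shelf and stands on its sole on the bench, let go (height (world z) of scourer below 0.008 m and angle between scourer's own z axis and vertical below 0.08 rad and linear speed of scourer below 0.02 m/s and contact force between the fingers and scourer below 0.2 N and horizontal distance between scourer and shelf_mid above 0.12 m), for 0.2 s.
2. the block, held by the middle of its grip, square across the sheet, keeps the sprung sheet 5 to 15 mm down at its far end (x of scourer in the frame of tray_mid above 0.075 m and value of joint tray between 0.005 and 0.015 m and contact force between scourer and stand above 2 N and contact force between the fingers and scourer above 1 N and distance between the grasp point and scourer_grip below 0.04 m and angle between scourer's own z axis and vertical below 0.15 rad and angle between the x axis of scourer and the y axis of stand, either way round below 0.15 rad), for 0.2 s.
3. the block, held by the middle of its grip, square across the sheet, keeps the sprung sheet 5 to 15 mm down at its second fifth (x of scourer in the frame of tray_mid between 0.03 and 0.075 m and value of joint tray between 0.005 and 0.015 m and contact force between scourer and stand above 2 N and contact force between the fingers and scourer above 1 N and distance between the grasp point and scourer_grip below 0.04 m and angle between scourer's own z axis and vertical below 0.15 rad and angle between the x axis of scourer and the y axis of stand, either way round below 0.15 rad), for 0.2 s.
4. the block, held by the middle of its grip, square across the sheet, keeps the sprung sheet 5 to 15 mm down at its middle (x of scourer in the frame of tray_mid between -0.015 and 0.03 m and value of joint tray between 0.005 and 0.015 m and contact force between scourer and stand above 2 N and contact force between the fingers and scourer above 1 N and distance between the grasp point and scourer_grip below 0.04 m and angle between scourer's own z axis and vertical below 0.15 rad and angle between the x axis of scourer and the y axis of stand, either way round below 0.15 rad), for 0.2 s.
5. the block, held by the middle of its grip, square across the sheet, keeps the sprung sheet 5 to 15 mm down at its fourth fifth (x of scourer in the frame of tray_mid between -0.06 and -0.015 m and value of joint tray between 0.005 and 0.015 m and contact force between scourer and stand above 2 N and contact force between the fingers and scourer above 1 N and distance between the grasp point and scourer_grip below 0.04 m and angle between scourer's own z axis and vertical below 0.15 rad and angle between the x axis of scourer and the y axis of stand, either way round below 0.15 rad), for 0.2 s.
6. the block, held by the middle of its grip, square across the sheet, keeps the sprung sheet 5 to 15 mm down at its near, open end (x of scourer in the frame of tray_mid below -0.085 m and value of joint tray between 0.005 and 0.015 m and contact force between scourer and stand above 2 N and contact force between the fingers and scourer above 1 N and distance between the grasp point and scourer_grip below 0.04 m and angle between scourer's own z axis and vertical below 0.15 rad and angle between the x axis of scourer and the y axis of stand, either way round below 0.15 rad), for 0.2 s.
At the end, for the whole second after the job is handed in: All three crusts lie still in the trough; the block stands flat on its sole on the bench (8 mm, 0.08 rad), still, its middle over 120 mm from the shelf's middle; the sheet has sprung back (under 3 mm); loaf, jar, mug and canister are within 30 mm of their starts (all of step 1 and x of crust0 in the frame of trough_in between -0.045 and 0.045 m and y of crust0 in the frame of trough_in between -0.12 and 0.12 m and z of each of crust0, crust1, crust2 in the frame of trough_in below 0.035 m and linear speed of each of crust0, crust1, crust2 below 0.02 m/s and x of crust1 in the frame of trough_in between -0.045 and 0.045 m and y of crust1 in the frame of trough_in between -0.12 and 0.12 m and x of crust2 in the frame of trough_in between -0.045 and 0.045 m and y of crust2 in the frame of trough_in between -0.12 and 0.12 m and value of joint tray below 0.003 m and distance of each of jar, mug, canister, loaf from where it was at the start of the episode below 0.03 m); the robot touches nothing.
It fails at once if a bystander is moved by more than 30 mm (distance of any of jar, mug, canister, loaf from where it was at the start of the episode above 0.03 m).
It fails at once if the fingers push a crust (contact force between the fingers and crust0 above 0.5 N or contact force between the fingers and crust1 above 0.5 N or contact force between the fingers and crust2 above 0.5 N).
It fails at once if the stroke is broken: the block is low over the middle of the sheet without pressing it down (x of scourer in the frame of tray_mid between -0.07 and 0.05 m and y of scourer in the frame of tray_mid between -0.08 and 0.08 m and z of scourer in the frame of tray_mid below 0.012 m and value of joint tray below 0.003 m).
It fails at once if the sheet is pressed down to its stop (value of joint tray above 0.0185 m).
It also fails if it takes over 72 s, if anything falls off the work surface, if the arm or the gripper's body presses on something with over 40 N, if the wrist force passes 120 N, or if a joint passes its speed limit or range.

ROBOT

A 7-joint arm with a two-finger parallel gripper is mounted at the origin on the work surface. World frame = base frame: x ahead of the robot, y to its left, z up, the work surface at z = 0. Lengths are in m, angles in rad, forces in N, time in s.
With the tool pointing down it reaches from about 0.425 to 0.925 m from the base axis. Payload 6.8 kg.
Tool frame: the origin (TCP) lies between the finger pads; the fingertips stand r.tcp_to_tips ahead of it and the grasp point (between the pads) lies 3 mm ahead of it (r.tcp_to_tips is the distance from the TCP to the fingertips, in m); z points along the fingers, y is the line along which they close (so a half turn about z gives the same grasp; the last joint's range is limited). The gripper opens to 85 mm and grips with 20 to 120 N. Pads are 22 mm wide; open, the fingers measure 114 mm over their backs; the gripper's body (76 mm by 85 mm) begins 54 mm behind the grasp point. The pads swing forward as they close: fully open they stand 13 mm farther back than shut.
Start: joints at [1.047, 0.477, 0.022, 1.555, -0.011, 1.109, -0.083], TCP at [0.273, -0.617, 0.253] pointing down, gripper open.
Joint ranges: [-2.96, 2.96], [-0.34, 2.1], [-1.41, 1.46], [0.24, 2.44], [-1.37, 4.51], [0.17, 1.92], [-2.96, 2.96]. Speed limits (rad/s): [2.39, 2.39, 3.14, 3.14, 3.14, 3.14, 3.14].

INTERFACE

Orientations are given as a rotation vector (axis times angle).
In Python, from bench import r gives the robot as it stands. The module is installed in compiled form; this text tells all that it offers.
- The arm moves only by the tool step_arm, never from a script. Its argument "moves" is a list of rows, each an object of numbers: "rx", "ry", "rz": the turn, a rotation vector about the tool's x, y, z in degrees; "dx", "dy", "dz": the shift along the tool's x, y, z in mm; "gripper": the opening, from -1 (shut) to 1 (fully open). In form: [{"rx": .., "ry": .., "rz": .., "dx": .., "dy": .., "dz": .., "gripper": ..}, ...]. A call has 1 to 20 rows; each row shifts and turns the commanded pose from where the row before left it, along the tool's axes as they then stand; what a row does not reach is not made up. A row lasts 1/8 s, in which the tool goes at most 62.5 mm and 10.7 degrees, less where a joint would pass 70% of its speed; a pose out of reach is approached as far as the arm can. A call is refused whole if a number of a shift passes 62.5 or a number of a turn 10.7, either way. A call with a gripper value outside its range is refused whole. The fingers move at their own pace and stop on an object; "grip_force" is the grip in N (left out, the last holds). Time passes only in rows, so rows that do not move let the fingers close. It gives the time, the measured TCP pose, the force, the opening and the grip force at its end, in the units of the state.
- r.get_obs(): the state, without advancing time (a new reading comes with each control period).
- r.grab_frame(name): name is "side" or "top" or "wrist"; returns the picture (480x640x3 uint8, blue, green, red); there is no depth.
- r.camera_info(name): a dict with "mtx" (3x3 intrinsics, pixels), "D" ([k1, k2, p1, p2, k3] as OpenCV has them; the pictures are not rectified), "rvec" (rotation vector, rad) and "tvec" (3), from world to camera coordinates, as OpenCV has them. Camera axes: x right, y down, z forward; pixel columns grow to the right and rows downward; lengths in m; the calibration is good to about 2 mm. A picture is of the moment at which its call begins: read the wrist's pose just before it. camera_info takes no time and is no camera call; for the wrist camera it gives the pose at the moment of the call.
- r.hand_in(): hands the job in; it is judged then, once.
The state is a dict: "clock": time; "joints": joint angles; "qvel": joint speeds; "tau": joint torques, N m; "tcp_pos": TCP position; "orientation": TCP orientation; "contact_force": force on the tool from outside, world axes, zero at the start; "moment": the same for the moment, N m; "grip_width": finger opening in m; "gripper_force": force on a finger pad.
Only numpy, scipy, OpenCV 4.12 (cv2) and the standard library are available. Lean on these libraries where they do the work, as an engineer would, in place of code of your own. Each camera call takes 0.05 s, during which the arm holds its last target. There are 200 camera calls.

## Working session

There is one attempt and no reset: what is moved stays moved. The work goes in short steps, Python scripts to look and compute and a tool call to move; the robot and the scene stay as the last step left them, time stands still between calls to the robot, and variables do not carry over. Pictures are saved under pics/ and viewed, at most 10 in all, crops included, and the job is handed in when it is done.

Besides the shell and the picture viewer there is one more tool, called after "Emit:" by a JSON object that holds its "name" and its "arguments". step_arm: Moves the arm, as the interface text tells. Its arguments: {"type":"object","properties":{"moves":{"type":"array","items":{"type":"object","properties":{"rx":{"type":"number"},"ry":{"type":"number"},"rz":{"type":"number"},"dx":{"type":"number"},"dy":{"type":"number"},"dz":{"type":"number"},"gripper":{"type":"number"}}}},"grip_force":{"type":"number"}},"required":["moves"]}

```bash
mkdir -p pics
python3 - <<'E'
from bench import r
import cv2,numpy as np
o=r.get_obs();print({k:np.round(v,3) for k,v in o.items()},r.tcp_to_tips)
for n in("top","side"):
    cv2.imwrite(f"pics/{n}0.png",r.grab_frame(n)); c=r.camera_info(n); print(n,c)
E
```

```text
{'clock': np.float64(0.0), 'joints': array([ 1.047,  0.478,  0.022,  1.556, -0.011,  1.109, -0.083]), 'qvel': array([-0.   ,  0.002, -0.001, -0.   ,  0.001, -0.001, -0.   ]), 'tau': array([-0.0000e+00, -5.9647e+01,  1.6070e+00, -2.8120e+01,  1.2000e-02,
        9.0000e-03,  0.0000e+00]), 'tcp_pos': array([ 0.272, -0.617,  0.252]), 'orientation': array([-3.072e+00, -6.480e-01,  1.000e-03]), 'contact_force': array([-0.13 , -0.171, -1.098]), 'moment': array([ 0.044, -0.033,  0.008]), 'gripper_force': np.float64(0.0), 'grip_width': np.float64(0.085)} 0.022
top {'mtx': array([[591.43541431,   0.        , 318.15257462],
       [  0.        , 591.43541431, 237.83040241],
       [  0.        ,   0.        ,   1.        ]]), 'D': array([0.00532676, 0.        , 0.        , 0.        , 0.        ]), 'rvec': array([ 2.15118499, -2.14889249,  0.13925263]), 'tvec': array([-0.03928585,  0.52025816,  1.19251602])}
side {'mtx': array([[457.75395412,   0.        , 323.17123903],
       [  0.        , 457.75395412, 237.4909252 ],
       [  0.        ,   0.        ,   1.        ]]), 'D': array([-0.03422045,  0.        ,  0.        ,  0.        ,  0.        ]), 'rvec': array([ 0.90816672, -2.25751092,  1.33315271]), 'tvec': array([0.36962111, 0.28273651, 0.46799224])}
```

View pics/top0.png

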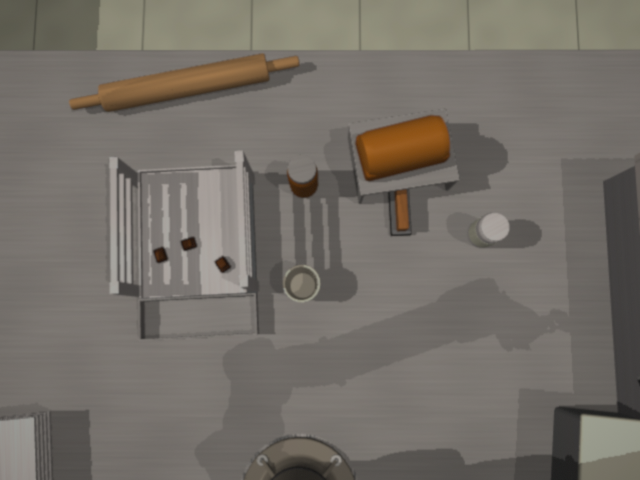

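View pics/side0.png

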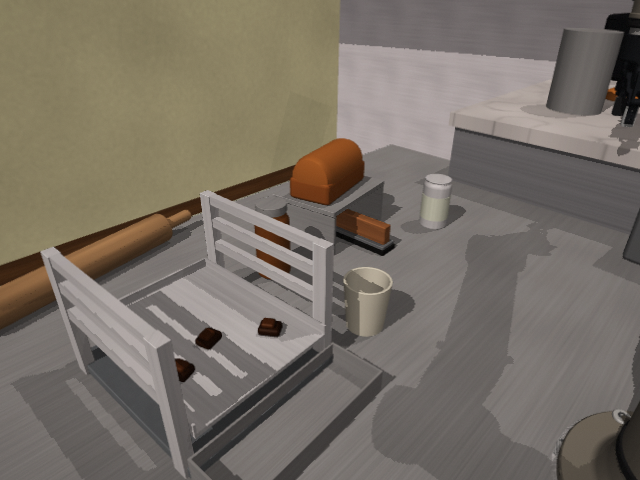

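The top view shows the stand on the left (sheet about 140–243 px in columns, 170–298 in rows, trough below it). The crusts are at (160,255), (188,243) and (222,264). The shelf with the loaf is at (403,150), the block's free end at (401,235), and the canister at (492,228). The side view agrees. Next I'll zoom in for pixel picks.

```bash
cat > h.py <<'E'
import cv2,numpy as np
from scipy.spatial.transform import Rotation as R
from bench import r
def pix2w(n,uv,z,c=None):
    c=c or r.camera_info(n); M=cv2.Rodrigues(c["rvec"])[0]; t=np.array(c["tvec"]).ravel()
    p=cv2.undistortPoints(np.array(uv,float).reshape(-1,1,2),c["mtx"],c["D"]).reshape(-1,2)
    d=np.c_[p,np.ones(len(p))]@M; o=-M.T@t
    z=np.broadcast_to(z,len(d)); return o+d*((z-o[2])/d[:,2])[:,None]
def w2pix(n,P,c=None):
    c=c or r.camera_info(n); return cv2.projectPoints(np.array(P,float).reshape(-1,1,3),c["rvec"],c["tvec"],c["mtx"],c["D"])[0].reshape(-1,2)
E
python3 - <<'E'
from h import *
np.set_printoptions(precision=4,suppress=True)
im=cv2.imread("pics/top0.png")
a=cv2.resize(im[145:345,100:265],None,fx=2.4,fy=2.4,interpolation=cv2.INTER_CUBIC)
b=cv2.resize(im[100:300,345:510],None,fx=2.4,fy=2.4,interpolation=cv2.INTER_CUBIC)
cv2.imwrite("pics/z.png",np.hstack([a,b]))
print("sheet far rim",pix2w("top",[(140,172),(237,167)],.072))
print("trough",pix2w("top",[(142,338),(257,333)],.036))
print("crust",pix2w("top",[(160,255),(188,243),(222,264)],.073))
print("block top",pix2w("top",[(397,232),(410,231),(396,191),(410,189)],[.056,.056,.056,.056]))
print("sole",pix2w("top",[(391,235),(411,234)],.01))
print("mug,jar,can,loaf",pix2w("top",[(302,284),(302,170),(494,227),(403,147)],[.085,.14,.11,.14]))
print("shelf",pix2w("top",[(358,194),(457,180),(349,125),(447,109)],.095))
E
```

```text
sheet far rim [[0.6508 0.3254 0.072 ]
 [0.6614 0.1273 0.072 ]]
trough [[0.3149 0.3183 0.036 ]
 [0.3251 0.0851 0.036 ]]
crust [[0.4802 0.2779 0.073 ]
 [0.5045 0.2226 0.073 ]
 [0.4622 0.1532 0.073 ]]
block top [[ 0.5296 -0.1997  0.056 ]
 [ 0.5316 -0.2262  0.056 ]
 [ 0.6149 -0.199   0.056 ]
 [ 0.6191 -0.2279  0.056 ]]
sole [[ 0.5298 -0.1929  0.01  ]
 [ 0.532  -0.2352  0.01  ]]
mug,jar,can,loaf [[ 0.4218 -0.0073  0.085 ]
 [ 0.6379 -0.0079  0.14  ]
 [ 0.5317 -0.3816  0.11  ]
 [ 0.6835 -0.2031  0.14  ]]
shelf [[ 0.6003 -0.1182  0.095 ]
 [ 0.6289 -0.316   0.095 ]
 [ 0.7426 -0.1011  0.095 ]
 [ 0.7761 -0.3001  0.095 ]]
```

View pics/z.png

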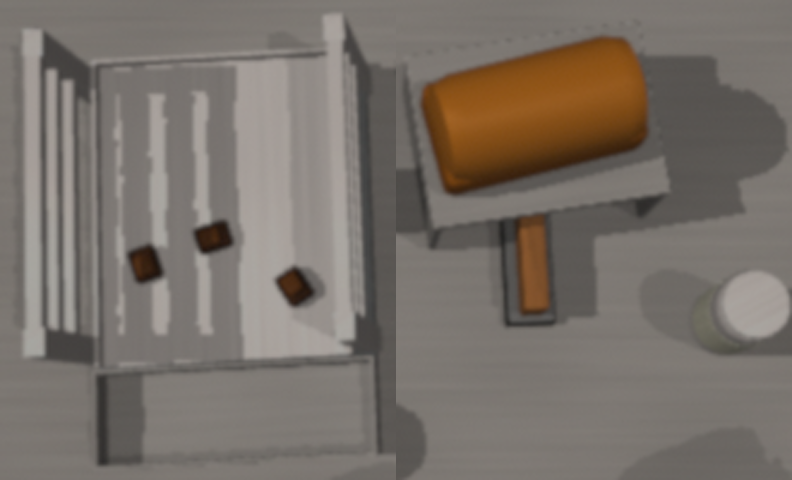

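The zoom shows the frames and trough edges clearly. The block's grip end is at about (536,310), its sole end runs from (507,325) to (554,321), and the shelf front runs from (433,226) to (668,190).

Run:
```python
from h import *
np.set_printoptions(precision=4,suppress=True)
A=lambda L:[(x/2.4+100,y/2.4+145) for x,y in L]
B=lambda L:[((x-396)/2.4+345,y/2.4+100) for x,y in L]
def q(n,L,z):
    P=pix2w("top",L,z)[:,:2]; d=P[1]-P[0]; print(n,P.ravel(),"mid",P.mean(0),"ang",np.degrees(np.arctan2(d[1],d[0])),"len",np.linalg.norm(d))
q("frameL inner",A([(45,356),(42,32)]),.19)
q("frameR inner",A([(335,340),(323,15)]),.19)
q("sheet far rim",A([(95,66),(328,53)]),.074)
q("trough near out",A([(98,465),(378,455)]),.039)
q("trough far in",A([(98,370),(372,358)]),.039)
q("shelf front",B([(433,226),(668,190)]),.095)
q("shelf left",B([(433,226),(403,58)]),.095)
q("shelf right",B([(668,190),(637,22)]),.095)
q("gripend",B([(523,312),(549,308)]),.056)
q("gripL",B([(523,312),(517,218)]),.056)
q("gripR",B([(549,308),(543,213)]),.056)
q("soleend",B([(507,325),(554,321)]),.01)
q("soleL",B([(507,325),(502,225)]),.01)
```

```text
frameL inner [0.3989 0.3172 0.6471 0.331 ] mid [0.523  0.3241] ang 3.1833691097037837 len 0.24858665243631375
frameR inner [0.411  0.1012 0.6607 0.1152] mid [0.5359 0.1082] ang 3.20921464980359 len 0.25004611045623165
sheet far rim [0.6492 0.3256 0.6607 0.1277] mid [0.6549 0.2266] ang -86.6939808213385 len 0.19823597568523468
trough near out [0.3135 0.3197 0.3221 0.0837] mid [0.3178 0.2017] ang -87.91524301398962 len 0.23608769533167254
trough far in [0.3931 0.323  0.4035 0.0901] mid [0.3983 0.2065] ang -87.44452442745663 len 0.233150921233407
shelf front [ 0.6    -0.1231  0.6306 -0.3187] mid [ 0.6153 -0.2209] ang -81.11689899796887 len 0.19800273772827617
shelf left [ 0.6    -0.1231  0.7444 -0.0989] mid [ 0.6722 -0.111 ] ang 9.487049572409031 len 0.14636259013717762
shelf right [ 0.6306 -0.3187  0.7758 -0.2969] mid [ 0.7032 -0.3078] ang 8.549521801537695 len 0.14684774125940966
gripend [ 0.5337 -0.2016  0.5371 -0.2238] mid [ 0.5354 -0.2127] ang -81.1376798392319 len 0.022425368723329446
gripL [ 0.5337 -0.2016  0.6152 -0.1978] mid [ 0.5745 -0.1997] ang 2.6647203131251453 len 0.08162218218483314
gripR [ 0.5371 -0.2238  0.6196 -0.2202] mid [ 0.5784 -0.222 ] ang 2.4861444820871625 len 0.08254060956410841
soleend [ 0.5289 -0.1934  0.5325 -0.2349] mid [ 0.5307 -0.2141] ang -85.04965516552839 len 0.04164895431932663
soleL [ 0.5289 -0.1934  0.6188 -0.1903] mid [ 0.5739 -0.1918] ang 1.9714794441099577 len 0.08996557583374036
```

```bash
cat >> h.py <<'E'
def go(x,y,z,yaw):
    "remaining move to TCP target with tool x at yaw (deg), tool down: shift given in the tool axes after the turn"
    o=r.get_obs(); Rc=R.from_rotvec(o["orientation"]); Rt=R.from_euler("z",yaw,degrees=True)*R.from_euler("x",180,degrees=True)
    d=np.array([x,y,z])-o["tcp_pos"]
    print("turn(tool,deg)",np.round(np.degrees((Rc.inv()*Rt).as_rotvec()),2),"shift mm",np.round(Rt.inv().apply(d)*1e3,1),
     "| t",round(float(o["clock"]),2),"tcp",np.round(o["tcp_pos"],4),"F",np.round(o["contact_force"],1),"w",round(float(o["grip_width"]),4),"gf",o["gripper_force"],"j",np.round(o["joints"],2))
E
python3 -c "
from h import *
go(.552,-.2125,.2,2.6)"
```

```text
turn(tool,deg) [-9.000e-02  2.000e-02  2.122e+01] shift mm [ 297.6 -391.5   52.4] | t 0.1 tcp [ 0.2724 -0.6171  0.2524] F [-0.  -0.2  0.4] w 0.0854 gf 0.0 j [ 1.05  0.48  0.02  1.56 -0.01  1.11 -0.08]
```

Emit:
{"name": "step_arm", "arguments": {"moves": [{"rz": 7}, {"rz": 7.2}, {"rz": 7}, {"dx": 30, "dy": -39}, {"dx": 30, "dy": -39}, {"dx": 30, "dy": -39}, {"dx": 30, "dy": -39}, {"dx": 30, "dy": -39}, {"dx": 30, "dy": -39}, {"dx": 30, "dy": -39}, {"dx": 30, "dy": -39}, {"dx": 30, "dy": -39, "dz": 25}, {"dx": 28, "dy": -40, "dz": 27}, {}], "grip_force": 60}}

```text
invalid input at $.moves[0]: expected keys rx, ry, rz, dx, dy, dz, gripper
```

Run:
```python
from h import *
go(.552,-.2125,.044,2.6)
c=r.camera_info("wrist"); im=r.grab_frame("wrist"); cv2.imwrite("pics/w1.png",im)
print(c["mtx"][0,0],w2pix("wrist",[(.536,-.2135,.056),(.614,-.21,.056)],c))
```

```text
turn(tool,deg) [-9.000e-02  2.000e-02  2.122e+01] shift mm [ 297.6 -391.5  208.4] | t 0.1 tcp [ 0.2724 -0.6171  0.2524] F [-0.  -0.2  0.4] w 0.0854 gf 0.0 j [ 1.05  0.48  0.02  1.56 -0.01  1.11 -0.08]
393.46290768243193 [[  45.34877733 -188.40111409]
 [ 146.35096014 -116.00483161]]
```

View pics/w1.png

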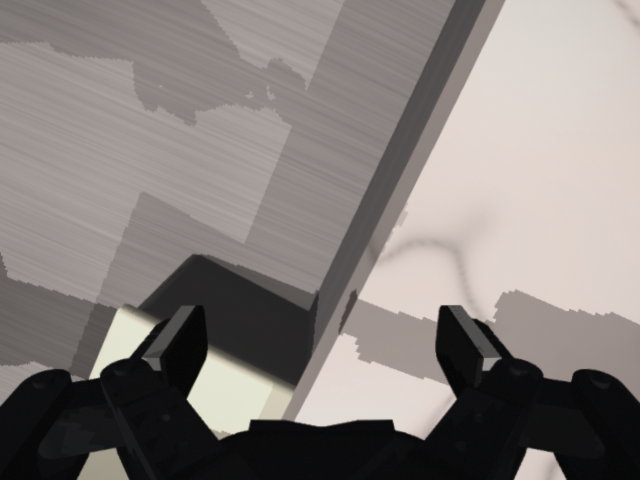

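The wrist picture shows only the start area: the fingers above a cream box at (200,380). The move was refused because every key is required, so I'll send full rows.

Emit:
{"name": "step_arm", "arguments": {"moves": [{"rx": 0, "ry": 0, "rz": 0, "dx": 0, "dy": 0, "dz": -30, "gripper": 1}, {"rx": 0, "ry": 0, "rz": 7, "dx": 0, "dy": 0, "dz": 0, "gripper": 1}, {"rx": 0, "ry": 0, "rz": 7.2, "dx": 0, "dy": 0, "dz": 0, "gripper": 1}, {"rx": 0, "ry": 0, "rz": 7, "dx": 0, "dy": 0, "dz": 0, "gripper": 1}, {"rx": 0, "ry": 0, "rz": 0, "dx": 30, "dy": -39, "dz": 0, "gripper": 1}, {"rx": 0, "ry": 0, "rz": 0, "dx": 30, "dy": -39, "dz": 0, "gripper": 1}, {"rx": 0, "ry": 0, "rz": 0, "dx": 30, "dy": -39, "dz": 0, "gripper": 1}, {"rx": 0, "ry": 0, "rz": 0, "dx": 30, "dy": -39, "dz": 0, "gripper": 1}, {"rx": 0, "ry": 0, "rz": 0, "dx": 30, "dy": -39, "dz": 0, "gripper": 1}, {"rx": 0, "ry": 0, "rz": 0, "dx": 30, "dy": -39, "dz": 0, "gripper": 1}, {"rx": 0, "ry": 0, "rz": 0, "dx": 30, "dy": -39, "dz": 20, "gripper": 1}, {"rx": 0, "ry": 0, "rz": 0, "dx": 30, "dy": -39, "dz": 20, "gripper": 1}, {"rx": 0, "ry": 0, "rz": 0, "dx": 30, "dy": -39, "dz": 20, "gripper": 1}, {"rx": 0, "ry": 0, "rz": 0, "dx": 28, "dy": -40, "dz": 22, "gripper": 1}, {"rx": 0, "ry": 0, "rz": 0, "dx": 0, "dy": 0, "dz": 0, "gripper": 1}], "grip_force": 60}}

```text
clock: 2.02
tcp_pos: [0.5536, -0.2076, 0.1991]
orientation: [-3.137, -0.084, 0.004]
contact_force: [-0.5, 0.2, 0.2]
grip_width: 0.0853
gripper_force: 0.0
```

Run:
```python
from h import *
go(.552,-.2125,.044,2.6)
c=r.camera_info("wrist"); im=r.grab_frame("wrist"); cv2.imwrite("pics/w2.png",im)
print(w2pix("wrist",[(.5337,-.2016,.056),(.5371,-.2238,.056),(.614,-.199,.056)],c))
```

```text
turn(tool,deg) [-0.21  0.14  0.49] shift mm [ -1.8   4.8 155.1] | t 2.02 tcp [ 0.5536 -0.2076  0.1991] F [-0.5  0.2  0.2] w 0.0853 gf 0.0 j [ 0.33  0.4  -0.1   1.81  0.04  0.94 -1.3 ]
[[311.59541618 258.41819274]
 [343.08335098 255.49579909]
 [313.37627337 142.48442999]]
```

View pics/w2.png

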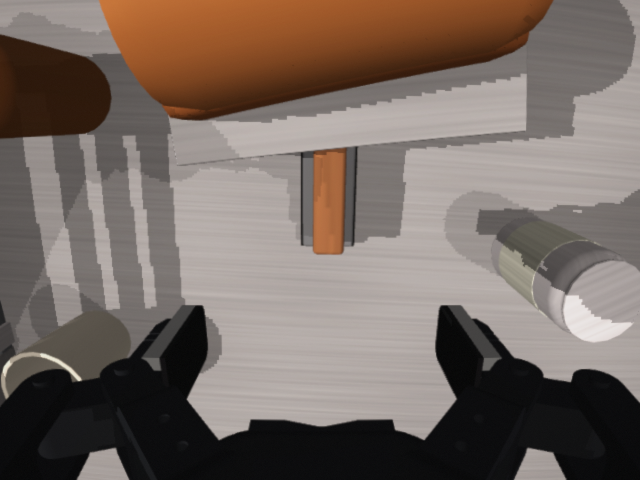

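The wrist view shows the grip's free end at (313–345, 253), within 3 px of the prediction. The loaf front is at the top. I'll check where the camera body sits before descending.

Run:
```python
from h import *
go(.550,-.212,.044,2.6)
c=r.camera_info("wrist");M=cv2.Rodrigues(c["rvec"])[0];print(-M.T@np.ravel(c["tvec"]),M[2])
```

```text
turn(tool,deg) [-0.08  0.12  0.27] shift mm [ -2.8   1.  156.1] | t 2.08 tcp [ 0.5527 -0.2108  0.2001] F [-0.8 -1.2  0.2] w 0.0853 gf 0.0 j [ 0.33  0.4  -0.09  1.81  0.04  0.94 -1.3 ]
[ 0.62349092 -0.20763491  0.321897  ] [-0.28058669 -0.01287577 -0.95974232]
```

Emit:
{"name": "step_arm", "arguments": {"moves": [{"rx": 0, "ry": 0, "rz": 0.3, "dx": -6, "dy": 1, "dz": 30, "gripper": 1}, {"rx": 0, "ry": 0, "rz": 0, "dx": 0, "dy": 0, "dz": 30, "gripper": 1}, {"rx": 0, "ry": 0, "rz": 0, "dx": 0, "dy": 0, "dz": 30, "gripper": 1}, {"rx": 0, "ry": 0, "rz": 0, "dx": 0, "dy": 0, "dz": 20, "gripper": 1}, {"rx": 0, "ry": 0, "rz": 0, "dx": 0, "dy": 0, "dz": 20, "gripper": 1}, {"rx": 0, "ry": 0, "rz": 0, "dx": 0, "dy": 0, "dz": 20, "gripper": 1}, {"rx": 0, "ry": 0, "rz": 0, "dx": 0, "dy": 0, "dz": 3, "gripper": 1}, {"rx": 0, "ry": 0, "rz": 0, "dx": 0, "dy": 0, "dz": 0, "gripper": 1}]}}

```text
clock: 3.08
tcp_pos: [0.5466, -0.215, 0.0486]
orientation: [3.141, 0.063, 0.0]
contact_force: [-0.9, 0.7, 0.5]
grip_width: 0.0853
gripper_force: 0.0
```

```bash
python3 -c "
from h import *
go(.547,-.2125,.045,2.6)"
```

```text
turn(tool,deg) [ 0.01 -0.01 -0.3 ] shift mm [ 0.5 -2.4  3.6] | t 3.08 tcp [ 0.5466 -0.215   0.0486] F [-0.9  0.7  0.5] w 0.0853 gf 0.0 j [ 0.33  0.6  -0.08  1.91  0.07  0.64 -1.33]
```

Emit:
{"name": "step_arm", "arguments": {"moves": [{"rx": 0, "ry": 0, "rz": 0, "dx": 0, "dy": -2, "dz": 2, "gripper": 1}, {"rx": 0, "ry": 0, "rz": 0, "dx": 0, "dy": 0, "dz": 0, "gripper": -1}, {"rx": 0, "ry": 0, "rz": 0, "dx": 0, "dy": 0, "dz": 0, "gripper": -1}, {"rx": 0, "ry": 0, "rz": 0, "dx": 0, "dy": 0, "dz": 0, "gripper": -1}, {"rx": 0, "ry": 0, "rz": 0, "dx": 0, "dy": 0, "dz": 0, "gripper": -1}, {"rx": 0, "ry": 0, "rz": 0, "dx": 0, "dy": 0, "dz": 0, "gripper": -1}], "grip_force": 40}}

```text
clock: 3.82
tcp_pos: [0.5465, -0.2125, 0.0465]
orientation: [3.141, 0.064, 0.0]
contact_force: [-0.7, 0.5, 3.3]
grip_width: 0.0216
gripper_force: 40.0
```

Emit:
{"name": "step_arm", "arguments": {"moves": [{"rx": 0, "ry": 0, "rz": 0, "dx": -8, "dy": 0, "dz": 0, "gripper": -1}, {"rx": 0, "ry": 0, "rz": 0, "dx": -15, "dy": 0, "dz": 0, "gripper": -1}, {"rx": 0, "ry": 0, "rz": 0, "dx": -15, "dy": 0, "dz": 0, "gripper": -1}, {"rx": 0, "ry": 0, "rz": 0, "dx": -15, "dy": 0, "dz": 0, "gripper": -1}, {"rx": 0, "ry": 0, "rz": 0, "dx": -15, "dy": 0, "dz": 0, "gripper": -1}, {"rx": 0, "ry": 0, "rz": 0, "dx": -15, "dy": 0, "dz": 0, "gripper": -1}, {"rx": 0, "ry": 0, "rz": 0, "dx": -15, "dy": 0, "dz": 0, "gripper": -1}, {"rx": 0, "ry": 0, "rz": 0, "dx": -15, "dy": 0, "dz": 0, "gripper": -1}, {"rx": 0, "ry": 0, "rz": 0, "dx": -15, "dy": 0, "dz": 0, "gripper": -1}, {"rx": 0, "ry": 0, "rz": 0, "dx": -12, "dy": 0, "dz": 0, "gripper": -1}, {"rx": 0, "ry": 0, "rz": 0, "dx": 0, "dy": 0, "dz": 0, "gripper": -1}, {"rx": 0, "ry": 0, "rz": 0, "dx": 0, "dy": 0, "dz": 0, "gripper": 1}, {"rx": 0, "ry": 0, "rz": 0, "dx": 0, "dy": 0, "dz": 0, "gripper": 1}, {"rx": 0, "ry": 0, "rz": 0, "dx": 0, "dy": 0, "dz": 0, "gripper": 1}, {"rx": 0, "ry": 0, "rz": 0, "dx": 0, "dy": 0, "dz": 0, "gripper": 1}, {"rx": 0, "ry": 0, "rz": 0, "dx": 0, "dy": 0, "dz": -40, "gripper": 1}, {"rx": 0, "ry": 0, "rz": 0, "dx": 0, "dy": 0, "dz": -50, "gripper": 1}, {"rx": 0, "ry": 0, "rz": 0, "dx": 0, "dy": 0, "dz": 0, "gripper": 1}]}}

```text
clock: 6.08
tcp_pos: [0.4087, -0.2192, 0.1395]
orientation: [3.138, 0.063, 0.01]
contact_force: [-0.3, -0.4, 0.5]
grip_width: 0.0853
gripper_force: 0.0
```

Run:
```python
from h import *
go(.481,-.21,.044,2.3)
cv2.imwrite("pics/t2.png",r.grab_frame("top"))
im=cv2.imread("pics/t2.png")[150:350,340:540]
cv2.imwrite("pics/t2z.png",cv2.resize(im,None,fx=3,fy=3,interpolation=cv2.INTER_CUBIC))
```

```text
turn(tool,deg) [ 0.17 -0.36  0.01] shift mm [72.6 -6.3 95.5] | t 6.08 tcp [ 0.4087 -0.2192  0.1395] F [-0.3 -0.4  0.5] w 0.0853 gf 0.0 j [ 0.45  0.29 -0.11  2.15  0.05  0.7  -1.22]
```

View pics/t2z.png

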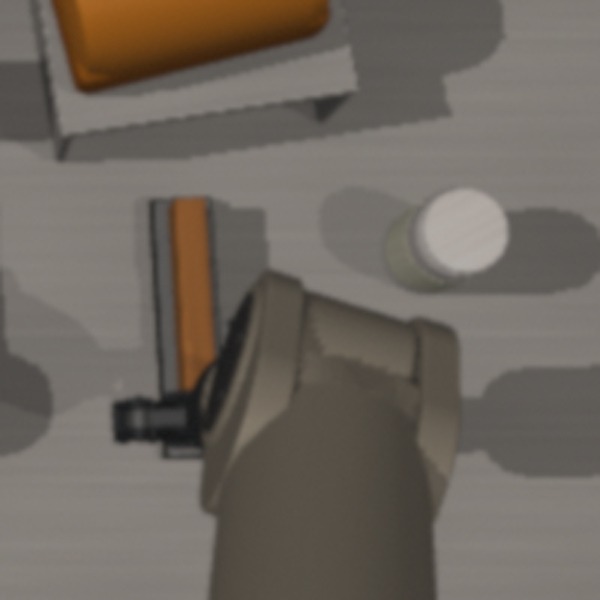

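The block now lies clear of the shelf: the far end of its grip is at zoom (172–209,198) and its near sole corner at (163,457).

Run:
```python
from h import *
B=lambda L:[(x/3+340,y/3+150) for x,y in L]
P=pix2w("top",B([(172,198),(209,197),(182,388),(150,201),(163,457)]),[.056]*3+[.01]*2);print(np.round(P,4))
f=P[:2,:2].mean(0); d=P[0]-P[2]; a=np.arctan2(d[1],d[0]); d=P[3]-P[4]
print(np.degrees(a),np.degrees(np.arctan2(d[1],d[0])),"centre",f-.085*np.array([np.cos(a),np.sin(a)]))
c=f-.085*np.array([np.cos(a),np.sin(a)]); go(*c,.044,np.degrees(a))
```

```text
[[ 0.5627 -0.2009  0.056 ]
 [ 0.5634 -0.2261  0.056 ]
 [ 0.433  -0.2055  0.056 ]
 [ 0.5684 -0.1913  0.01  ]
 [ 0.388  -0.1977  0.01  ]]
2.024374660933027 2.0141268603841485 centre [ 0.47807794 -0.21652925]
turn(tool,deg) [ 0.09 -0.18  0.29] shift mm [70.6  0.4 93.7] | t 6.12 tcp [ 0.4075 -0.2186  0.1377] F [-0.3  0.5 -0.6] w 0.0854 gf 0.0 j [ 0.45  0.29 -0.11  2.15  0.05  0.69 -1.22]
```

Emit:
{"name": "step_arm", "arguments": {"moves": [{"rx": 0, "ry": 0, "rz": 0.3, "dx": 24, "dy": 0, "dz": 0, "gripper": 1}, {"rx": 0, "ry": 0, "rz": 0, "dx": 24, "dy": 0, "dz": 0, "gripper": 1}, {"rx": 0, "ry": 0, "rz": 0, "dx": 23, "dy": 0, "dz": 13, "gripper": 1}, {"rx": 0, "ry": 0, "rz": 0, "dx": 0, "dy": 0, "dz": 20, "gripper": 1}, {"rx": 0, "ry": 0, "rz": 0, "dx": 0, "dy": 0, "dz": 20, "gripper": 1}, {"rx": 0, "ry": 0, "rz": 0, "dx": 0, "dy": 0, "dz": 20, "gripper": 1}, {"rx": 0, "ry": 0, "rz": 0, "dx": 0, "dy": 0, "dz": 20, "gripper": 1}, {"rx": 0, "ry": 0, "rz": 0, "dx": 0, "dy": 0, "dz": 0, "gripper": 1}, {"rx": 0, "ry": 0, "rz": 0, "dx": 0, "dy": 0, "dz": 0, "gripper": -1}, {"rx": 0, "ry": 0, "rz": 0, "dx": 0, "dy": 0, "dz": 0, "gripper": -1}, {"rx": 0, "ry": 0, "rz": 0, "dx": 0, "dy": 0, "dz": 0, "gripper": -1}, {"rx": 0, "ry": 0, "rz": 0, "dx": 0, "dy": 0, "dz": 0, "gripper": -1}, {"rx": 0, "ry": 0, "rz": 0, "dx": 0, "dy": 0, "dz": 0, "gripper": -1}, {"rx": 0, "ry": 0, "rz": 0, "dx": 0, "dy": 0, "dz": 0, "gripper": -1}], "grip_force": 100}}

```text
clock: 7.88
tcp_pos: [0.4779, -0.2157, 0.044]
orientation: [3.141, 0.056, 0.002]
contact_force: [-0.9, 1.1, 6.2]
grip_width: 0.0208
gripper_force: 98.6
```

```bash
python3 -c "
from h import *
go(.479,-.2165,.29,92)"
```

```text
turn(tool,deg) [ 6.000e-02 -2.000e-02 -8.997e+01] shift mm [  -0.8    1.  -246. ] | t 7.88 tcp [ 0.4779 -0.2157  0.044 ] F [-0.9  1.1  6.2] w 0.0208 gf 98.64189505577087 j [ 0.38  0.54 -0.09  2.06  0.09  0.55 -1.31]
```

Emit:
{"name": "step_arm", "arguments": {"moves": [{"rx": 0, "ry": 0, "rz": 0, "dx": 0, "dy": 0, "dz": -26, "gripper": -1}, {"rx": 0, "ry": 0, "rz": 0, "dx": 0, "dy": 0, "dz": -44, "gripper": -1}, {"rx": 0, "ry": 0, "rz": 0, "dx": 0, "dy": 0, "dz": -44, "gripper": -1}, {"rx": 0, "ry": 0, "rz": 0, "dx": 0, "dy": 0, "dz": -44, "gripper": -1}, {"rx": 0, "ry": 0, "rz": 0, "dx": 0, "dy": 0, "dz": -44, "gripper": -1}, {"rx": 0, "ry": 0, "rz": 0, "dx": 0, "dy": 0, "dz": -44, "gripper": -1}, {"rx": 0, "ry": 0, "rz": -7.6, "dx": 0, "dy": 0, "dz": 0, "gripper": -1}, {"rx": 0, "ry": 0, "rz": -7.6, "dx": 0, "dy": 0, "dz": 0, "gripper": -1}, {"rx": 0, "ry": 0, "rz": -7.6, "dx": 0, "dy": 0, "dz": 0, "gripper": -1}, {"rx": 0, "ry": 0, "rz": -7.6, "dx": 0, "dy": 0, "dz": 0, "gripper": -1}, {"rx": 0, "ry": 0, "rz": -7.6, "dx": 0, "dy": 0, "dz": 0, "gripper": -1}, {"rx": 0, "ry": 0, "rz": -7.6, "dx": 0, "dy": 0, "dz": 0, "gripper": -1}, {"rx": 0, "ry": 0, "rz": -7.6, "dx": 0, "dy": 0, "dz": 0, "gripper": -1}, {"rx": 0, "ry": 0, "rz": -7.6, "dx": 0, "dy": 0, "dz": 0, "gripper": -1}, {"rx": 0, "ry": 0, "rz": -7.6, "dx": 0, "dy": 0, "dz": 0, "gripper": -1}, {"rx": 0, "ry": 0, "rz": -7.6, "dx": 0, "dy": 0, "dz": 0, "gripper": -1}, {"rx": 0, "ry": 0, "rz": -7.6, "dx": 0, "dy": 0, "dz": 0, "gripper": -1}, {"rx": 0, "ry": 0, "rz": -7.6, "dx": 0, "dy": 0, "dz": 0, "gripper": -1}, {"rx": 0, "ry": 0, "rz": 0, "dx": 0, "dy": 0, "dz": 0, "gripper": -1}]}}

```text
clock: 10.25
tcp_pos: [0.4769, -0.2155, 0.2888]
orientation: [-2.159, -2.281, 0.001]
contact_force: [0.1, 0.5, -2.6]
grip_width: 0.0209
gripper_force: 98.2
```

```bash
python3 -c "
from h import *
go(.6194,.2212,.29,93.2)"
```

```text
turn(tool,deg) [-0.06 -0.02 -0.05] shift mm [428.1 166.7  -1.2] | t 10.25 tcp [ 0.4769 -0.2155  0.2888] F [ 0.1  0.5 -2.6] w 0.0209 gf 98.17789793014526 j [ 0.57  0.21 -0.31  1.86  0.07  1.09  0.29]
```

Emit:
{"name": "step_arm", "arguments": {"moves": [{"rx": 0, "ry": 0, "rz": 0, "dx": 14, "dy": 5, "dz": 0, "gripper": -1}, {"rx": 0, "ry": 0, "rz": 0, "dx": 36, "dy": 14, "dz": 0, "gripper": -1}, {"rx": 0, "ry": 0, "rz": 0, "dx": 36, "dy": 14, "dz": 0, "gripper": -1}, {"rx": 0, "ry": 0, "rz": 0, "dx": 36, "dy": 14, "dz": 0, "gripper": -1}, {"rx": 0, "ry": 0, "rz": 0, "dx": 36, "dy": 14, "dz": 0, "gripper": -1}, {"rx": 0, "ry": 0, "rz": 0, "dx": 36, "dy": 14, "dz": 0, "gripper": -1}, {"rx": 0, "ry": 0, "rz": 0, "dx": 36, "dy": 14, "dz": 0, "gripper": -1}, {"rx": 0, "ry": 0, "rz": 0, "dx": 36, "dy": 14, "dz": 0, "gripper": -1}, {"rx": 0, "ry": 0, "rz": 0, "dx": 36, "dy": 14, "dz": 0, "gripper": -1}, {"rx": 0, "ry": 0, "rz": 0, "dx": 36, "dy": 14, "dz": 0, "gripper": -1}, {"rx": 0, "ry": 0, "rz": 0, "dx": 36, "dy": 14, "dz": 0, "gripper": -1}, {"rx": 0, "ry": 0, "rz": 0, "dx": 36, "dy": 14, "dz": 0, "gripper": -1}, {"rx": 0, "ry": 0, "rz": 0, "dx": 18, "dy": 8, "dz": 0, "gripper": -1}, {"rx": 0, "ry": 0, "rz": 0, "dx": 0, "dy": 0, "dz": 0, "gripper": -1}, {"rx": 0, "ry": 0, "rz": 0, "dx": 0, "dy": 0, "dz": 0, "gripper": -1}]}}

```text
clock: 12.12
tcp_pos: [0.6201, 0.2195, 0.289]
orientation: [2.16, 2.28, -0.002]
contact_force: [0.6, -0.7, -3.1]
grip_width: 0.021
gripper_force: 98.2
```

Run:
```python
from h import *
go(.6194,.2212,.115,93.2)
cv2.imwrite("pics/s3.png",r.grab_frame("side"));cv2.imwrite("pics/w3.png",r.grab_frame("wrist"))
cv2.imwrite("pics/sw.png",np.hstack([cv2.resize(cv2.imread(f"pics/{n}3.png"),(400,300),interpolation=cv2.INTER_AREA) for n in "sw"]))
```

```text
turn(tool,deg) [-0.03  0.09 -0.09] shift mm [  1.7  -0.6 174. ] | t 12.12 tcp [0.6201 0.2195 0.289 ] F [ 0.6 -0.7 -3.1] w 0.021 gf 98.23768615722656 j [-0.09  0.47 -0.48  1.53  0.23  1.2  -0.56]
```

View pics/sw.png

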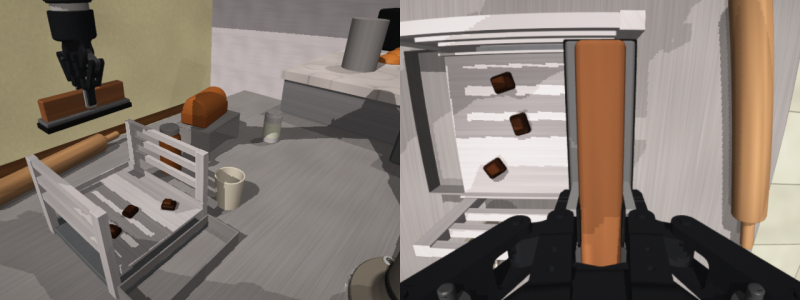

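The side and wrist views show the block held level and square across the far end of the sheet, with the three crusts ahead of it. Descending now.

Emit:
{"name": "step_arm", "arguments": {"moves": [{"rx": 0, "ry": 0, "rz": 0, "dx": 1.5, "dy": 0, "dz": 20, "gripper": -1}, {"rx": 0, "ry": 0, "rz": 0, "dx": 0, "dy": 0, "dz": 30, "gripper": -1}, {"rx": 0, "ry": 0, "rz": 0, "dx": 0, "dy": 0, "dz": 30, "gripper": -1}, {"rx": 0, "ry": 0, "rz": 0, "dx": 0, "dy": 0, "dz": 30, "gripper": -1}, {"rx": 0, "ry": 0, "rz": 0, "dx": 0, "dy": 0, "dz": 25, "gripper": -1}, {"rx": 0, "ry": 0, "rz": 0, "dx": 0, "dy": 0, "dz": 20, "gripper": -1}, {"rx": 0, "ry": 0, "rz": 0, "dx": 0, "dy": 0, "dz": 17, "gripper": -1}, {"rx": 0, "ry": 0, "rz": 0, "dx": 0, "dy": 0, "dz": 0, "gripper": -1}, {"rx": 0, "ry": 0, "rz": 0, "dx": 0, "dy": 0, "dz": 0, "gripper": -1}]}}

```text
clock: 13.35
tcp_pos: [0.6207, 0.2229, 0.1181]
orientation: [2.158, 2.283, 0.002]
contact_force: [0.6, 0.9, -3.6]
grip_width: 0.0208
gripper_force: 98.3
```

Run:
```python
from h import *
go(.6194,.2212,.094,93.2)
```

```text
turn(tool,deg) [ 0.08 -0.03  0.02] shift mm [-1.7 -1.4 24.1] | t 13.35 tcp [0.6207 0.2229 0.1181] F [ 0.6  0.9 -3.6] w 0.0208 gf 98.25171947479248 j [-0.13  0.63 -0.44  1.68  0.33  0.9  -0.64]
```

Emit:
{"name": "step_arm", "arguments": {"moves": [{"rx": 0, "ry": 0, "rz": 0, "dx": -1.5, "dy": 0, "dz": 6, "gripper": -1}, {"rx": 0, "ry": 0, "rz": 0, "dx": 0, "dy": 0, "dz": 5, "gripper": -1}, {"rx": 0, "ry": 0, "rz": 0, "dx": 0, "dy": 0, "dz": 4, "gripper": -1}, {"rx": 0, "ry": 0, "rz": 0, "dx": 0, "dy": 0, "dz": 4, "gripper": -1}, {"rx": 0, "ry": 0, "rz": 0, "dx": 0, "dy": 0, "dz": 3, "gripper": -1}, {"rx": 0, "ry": 0, "rz": 0, "dx": 0, "dy": 0, "dz": 0, "gripper": -1}, {"rx": 0, "ry": 0, "rz": 0, "dx": 0, "dy": 0, "dz": 0, "gripper": -1}, {"rx": 0, "ry": 0, "rz": 0, "dx": 0, "dy": 0, "dz": 0, "gripper": -1}]}}

```text
clock: 14.35
tcp_pos: [0.6202, 0.2209, 0.0958]
orientation: [2.158, 2.282, -0.0]
contact_force: [-2.3, -2.9, 5.0]
grip_width: 0.0211
gripper_force: 99.4
```

Run:
```python
from h import *
import time
go(.6194,.2212,.094,93.2)
```

```text
turn(tool,deg) [0.01 0.03 0.01] shift mm [ 0.4 -0.8  1.8] | t 14.35 tcp [0.6202 0.2209 0.0958] F [-2.3 -2.9  5. ] w 0.0211 gf 99.42367315292358 j [-0.14  0.66 -0.43  1.69  0.34  0.86 -0.65]
```

Emit:
{"name": "step_arm", "arguments": {"moves": [{"rx": 0, "ry": 0, "rz": 0, "dx": 0, "dy": 0, "dz": 1.5, "gripper": -1}, {"rx": 0, "ry": 0, "rz": 0, "dx": 0, "dy": -4, "dz": 0, "gripper": -1}, {"rx": 0, "ry": 0, "rz": 0, "dx": 0, "dy": -7, "dz": 0, "gripper": -1}, {"rx": 0, "ry": 0, "rz": 0, "dx": 0, "dy": -7, "dz": 0, "gripper": -1}, {"rx": 0, "ry": 0, "rz": 0, "dx": 0, "dy": -7, "dz": 0, "gripper": -1}, {"rx": 0, "ry": 0, "rz": 0, "dx": 0, "dy": -7, "dz": 0, "gripper": -1}, {"rx": 0, "ry": 0, "rz": 0, "dx": 0, "dy": -7, "dz": 0, "gripper": -1}, {"rx": 0, "ry": 0, "rz": 0, "dx": 0, "dy": -7, "dz": 0, "gripper": -1}]}}

```text
clock: 15.35
tcp_pos: [0.5778, 0.2198, 0.096]
orientation: [2.156, 2.28, 0.012]
contact_force: [5.3, 0.8, 5.8]
grip_width: 0.0208
gripper_force: 99.4
```

Run:
```python
from h import *
c=np.array([.5295,.2162]);a=np.radians(3.2);e=c-.122*np.array([np.cos(a),np.sin(a)])
go(*e,.094,93.2)
```

```text
turn(tool,deg) [ 0.47 -0.17  0.01] shift mm [  -0.9 -170.5    2. ] | t 15.35 tcp [0.5778 0.2198 0.096 ] F [5.3 0.8 5.8] w 0.0208 gf 99.35012698173523 j [-0.14  0.6  -0.44  1.8   0.34  0.8  -0.69]
```

Emit:
{"name": "step_arm", "arguments": {"moves": [{"rx": 0, "ry": 0, "rz": 0, "dx": 0, "dy": -7, "dz": 0.5, "gripper": -1}, {"rx": 0, "ry": 0, "rz": 0, "dx": 0, "dy": -7, "dz": 0, "gripper": -1}, {"rx": 0, "ry": 0, "rz": 0, "dx": 0, "dy": -7, "dz": 0, "gripper": -1}, {"rx": 0, "ry": 0, "rz": 0, "dx": 0, "dy": -7, "dz": 0, "gripper": -1}, {"rx": 0, "ry": 0, "rz": 0, "dx": 0, "dy": -7, "dz": 0, "gripper": -1}, {"rx": 0, "ry": 0, "rz": 0, "dx": 0, "dy": -7, "dz": 0, "gripper": -1}, {"rx": 0, "ry": 0, "rz": 0, "dx": 0, "dy": -7, "dz": 0, "gripper": -1}, {"rx": 0, "ry": 0, "rz": 0, "dx": 0, "dy": -7, "dz": 0, "gripper": -1}, {"rx": 0, "ry": 0, "rz": 0, "dx": 0, "dy": -7, "dz": 0, "gripper": -1}, {"rx": 0, "ry": 0, "rz": 0, "dx": 0, "dy": -7, "dz": 0, "gripper": -1}]}}

```text
clock: 16.6
tcp_pos: [0.5081, 0.2162, 0.0954]
orientation: [2.156, 2.281, 0.013]
contact_force: [5.7, 0.5, 5.8]
grip_width: 0.0208
gripper_force: 99.4
```

Run:
```python
from h import *
c=np.array([.5295,.2162]);a=np.radians(3.2);e=c-.122*np.array([np.cos(a),np.sin(a)])
go(*e,.094,93.2)
```

```text
turn(tool,deg) [ 0.48 -0.2   0.02] shift mm [  -1.2 -100.7    1.4] | t 16.6 tcp [0.5081 0.2162 0.0954] F [5.7 0.5 5.8] w 0.0208 gf 99.44120049476624 j [-0.16  0.52 -0.45  1.96  0.33  0.73 -0.76]
```

Emit:
{"name": "step_arm", "arguments": {"moves": [{"rx": 0, "ry": 0, "rz": 0, "dx": 0, "dy": -7, "dz": 0, "gripper": -1}, {"rx": 0, "ry": 0, "rz": 0, "dx": 0, "dy": -7, "dz": 0, "gripper": -1}, {"rx": 0, "ry": 0, "rz": 0, "dx": 0, "dy": -7, "dz": 0, "gripper": -1}, {"rx": 0, "ry": 0, "rz": 0, "dx": 0, "dy": -7, "dz": 0, "gripper": -1}, {"rx": 0, "ry": 0, "rz": 0, "dx": 0, "dy": -7, "dz": 0, "gripper": -1}, {"rx": 0, "ry": 0, "rz": 0, "dx": 0, "dy": -7, "dz": 0, "gripper": -1}, {"rx": 0, "ry": 0, "rz": 0, "dx": 0, "dy": -7, "dz": 0, "gripper": -1}, {"rx": 0, "ry": 0, "rz": 0, "dx": 0, "dy": -7, "dz": 0, "gripper": -1}, {"rx": 0, "ry": 0, "rz": 0, "dx": 0, "dy": -7, "dz": 0, "gripper": -1}, {"rx": 0, "ry": 0, "rz": 0, "dx": 0, "dy": -7, "dz": 0, "gripper": -1}, {"rx": 0, "ry": 0, "rz": 0, "dx": 0, "dy": -7, "dz": 0, "gripper": -1}, {"rx": 0, "ry": 0, "rz": 0, "dx": 0, "dy": -7, "dz": 0, "gripper": -1}, {"rx": 0, "ry": 0, "rz": 0, "dx": 0, "dy": -7, "dz": 0, "gripper": -1}, {"rx": 0, "ry": 0, "rz": 0, "dx": 0, "dy": -5, "dz": 0, "gripper": -1}, {"rx": 0, "ry": 0, "rz": 0, "dx": 0, "dy": 0, "dz": 0, "gripper": -1}, {"rx": 0, "ry": 0, "rz": 0, "dx": 0, "dy": 0, "dz": 0, "gripper": -1}, {"rx": 0, "ry": 0, "rz": 0, "dx": 0, "dy": 0, "dz": 0, "gripper": -1}]}}

```text
clock: 18.73
tcp_pos: [0.4114, 0.2112, 0.0949]
orientation: [2.156, 2.282, 0.011]
contact_force: [2.8, 0.9, 6.1]
grip_width: 0.0209
gripper_force: 99.6
```

Run:
```python
from h import *
c=np.array([.5295,.2162]);a=np.radians(3.2);e=c-.122*np.array([np.cos(a),np.sin(a)])
go(*e,.094,93.2)
cv2.imwrite("pics/s4.png",r.grab_frame("side"));cv2.imwrite("pics/w4.png",r.grab_frame("wrist"))
cv2.imwrite("pics/sw4.png",np.hstack([cv2.resize(cv2.imread(f"pics/{n}4.png"),(400,300),interpolation=cv2.INTER_AREA) for n in "sw"]))
```

```text
turn(tool,deg) [ 0.36 -0.2   0.05] shift mm [-1.6 -3.8  0.9] | t 18.73 tcp [0.4114 0.2112 0.0949] F [2.8 0.9 6.1] w 0.0209 gf 99.6272349357605 j [-0.2   0.41 -0.49  2.16  0.32  0.63 -0.85]
```

View pics/sw4.png

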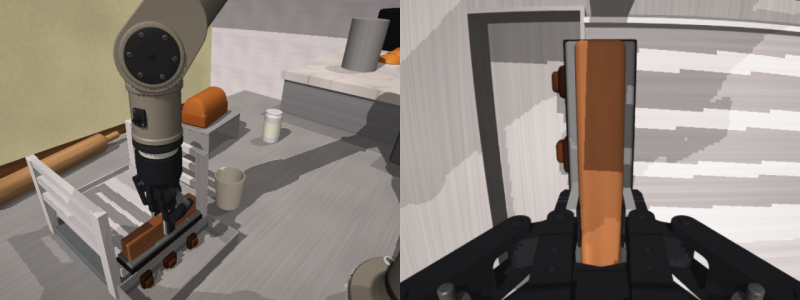

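The side view shows the three crusts at the block's front edge, around side px (237,448), (272,416) and (307,387). Two of them are visible in the wrist view at (251,128) and (256,240). I'll triangulate their height.

Run:
```python
from h import *
def Pm(n):
    c=r.camera_info(n); return c,np.c_[cv2.Rodrigues(c["rvec"])[0],np.ravel(c["tvec"])]
(cs,Ps),(cw,Pw)=Pm("side"),Pm("wrist")
u=lambda c,p:cv2.undistortPoints(np.array(p,float).reshape(-1,1,2),c["mtx"],c["D"]).reshape(-1,2).T
X=cv2.triangulatePoints(Ps,Pw,u(cs,[(237,448),(272,416)]),u(cw,[(251,128),(256,240)])); X=(X[:3]/X[3]).T; print(X)
a=np.radians(3.2);M=np.array([[np.cos(a),np.sin(a)],[-np.sin(a),np.cos(a)]]);print((X[:,:2]-[.5295,.2162])@M.T)
for x,z in((-.15,.012),(-.148,.055)):
    W=np.array([.5295,.2162])+M.T@np.array([x,0]); print(x,z,w2pix("side",[*W,z]))
```

```text
[[0.37424858 0.28050997 0.02222479]
 [0.37782538 0.22582958 0.02445189]]
[[-0.15141947  0.07287606]
 [-0.15090059  0.01808127]]
-0.15 0.012 [[283.14223557 412.97526669]]
-0.148 0.055 [[280.74949744 387.22265973]]
```

The triangulated height is about 23 mm, at x = −0.151 in the stand frame, so the crusts are in the trough. I'll lift straight up.

Emit:
{"name": "step_arm", "arguments": {"moves": [{"rx": 0, "ry": 0, "rz": 0, "dx": 0, "dy": 0, "dz": -10, "gripper": -1}, {"rx": 0, "ry": 0, "rz": 0, "dx": 0, "dy": 0, "dz": -15, "gripper": -1}, {"rx": 0, "ry": 0, "rz": 0, "dx": 0, "dy": 0, "dz": -30, "gripper": -1}, {"rx": 0, "ry": 0, "rz": 0, "dx": 0, "dy": 0, "dz": -40, "gripper": -1}, {"rx": 0, "ry": 0, "rz": 0, "dx": 0, "dy": 0, "dz": -50, "gripper": -1}, {"rx": 0, "ry": 0, "rz": 0, "dx": 0, "dy": 0, "dz": -50, "gripper": -1}, {"rx": 0, "ry": 0, "rz": 0, "dx": 0, "dy": 0, "dz": 0, "gripper": -1}, {"rx": 0, "ry": 0, "rz": 0, "dx": 0, "dy": 0, "dz": 0, "gripper": -1}]}}

```text
clock: 19.82
tcp_pos: [0.4075, 0.2085, 0.2876]
orientation: [-2.158, -2.283, 0.003]
contact_force: [-0.1, 0.2, -2.7]
grip_width: 0.021
gripper_force: 98.6
```

Run:
```python
from h import *
go(.470,-.215,.29,93.2)
cv2.imwrite("pics/s5.png",r.grab_frame("side"))
cv2.imwrite("pics/s5z.png",cv2.resize(cv2.imread("pics/s5.png")[280:480,100:400],None,fx=2.6,fy=2.6,interpolation=cv2.INTER_CUBIC))
```

```text
turn(tool,deg) [-0.08  0.06  0.02] shift mm [-426.3   38.8   -2.4] | t 19.82 tcp [0.4075 0.2085 0.2876] F [-0.1  0.2 -2.7] w 0.021 gf 98.63815426826477 j [-0.07  0.12 -0.58  1.98  0.08  1.06 -0.63]
```

View pics/s5z.png

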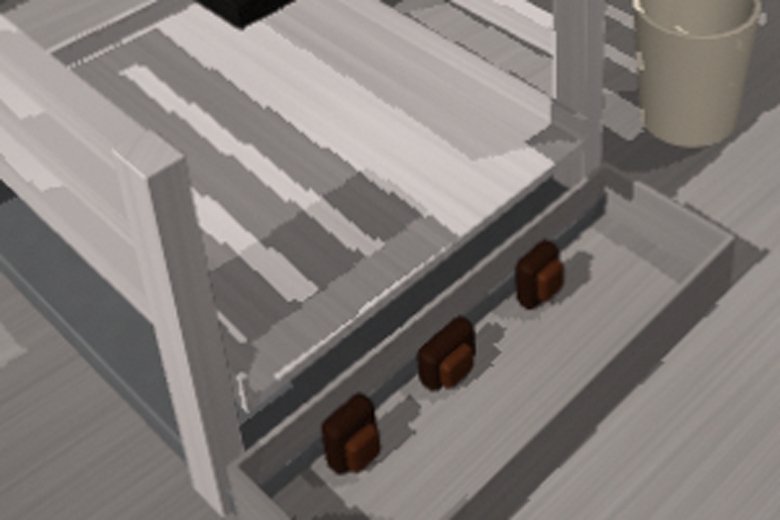

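All three crusts sit in the trough at zoom (350,435), (447,355) and (540,275), and the sheet has sprung back. Next I'll carry the block to the open bench.

Emit:
{"name": "step_arm", "arguments": {"moves": [{"rx": 0, "ry": 0, "rz": 0, "dx": -18, "dy": 2, "dz": 0, "gripper": -1}, {"rx": 0, "ry": 0, "rz": 0, "dx": -36, "dy": 3, "dz": 0, "gripper": -1}, {"rx": 0, "ry": 0, "rz": 0, "dx": -36, "dy": 3, "dz": 0, "gripper": -1}, {"rx": 0, "ry": 0, "rz": 0, "dx": -36, "dy": 3, "dz": 0, "gripper": -1}, {"rx": 0, "ry": 0, "rz": 0, "dx": -36, "dy": 4, "dz": 0, "gripper": -1}, {"rx": 0, "ry": 0, "rz": 0, "dx": -36, "dy": 4, "dz": 0, "gripper": -1}, {"rx": 0, "ry": 0, "rz": 0, "dx": -36, "dy": 4, "dz": 0, "gripper": -1}, {"rx": 0, "ry": 0, "rz": 0, "dx": -36, "dy": 4, "dz": 0, "gripper": -1}, {"rx": 0, "ry": 0, "rz": 0, "dx": -36, "dy": 3, "dz": 0, "gripper": -1}, {"rx": 0, "ry": 0, "rz": 0, "dx": -36, "dy": 3, "dz": 0, "gripper": -1}, {"rx": 0, "ry": 0, "rz": 0, "dx": -36, "dy": 3, "dz": 0, "gripper": -1}, {"rx": 0, "ry": 0, "rz": 0, "dx": -36, "dy": 3, "dz": 0, "gripper": -1}, {"rx": 0, "ry": 0, "rz": 0, "dx": -12, "dy": 0, "dz": 0, "gripper": -1}, {"rx": 0, "ry": 0, "rz": 0, "dx": 0, "dy": 0, "dz": 0, "gripper": -1}, {"rx": 0, "ry": 0, "rz": 0, "dx": 0, "dy": 0, "dz": 50, "gripper": -1}, {"rx": 0, "ry": 0, "rz": 0, "dx": 0, "dy": 0, "dz": 50, "gripper": -1}, {"rx": 0, "ry": 0, "rz": 0, "dx": 0, "dy": 0, "dz": 50, "gripper": -1}, {"rx": 0, "ry": 0, "rz": 0, "dx": 0, "dy": 0, "dz": 50, "gripper": -1}, {"rx": 0, "ry": 0, "rz": 0, "dx": 0, "dy": 0, "dz": 20, "gripper": -1}, {"rx": 0, "ry": 0, "rz": 0, "dx": 0, "dy": 0, "dz": 0, "gripper": -1}]}}

```text
clock: 22.38
tcp_pos: [0.4702, -0.2116, 0.0667]
orientation: [-2.152, -2.282, 0.001]
contact_force: [-0.3, 0.0, -2.0]
grip_width: 0.0206
gripper_force: 98.3
```

Run:
```python
from h import *
go(.470,-.215,.044,93.2)
```

```text
turn(tool,deg) [-0.22 -0.16  0.15] shift mm [-3.4 -0.4 22.7] | t 22.38 tcp [ 0.4702 -0.2116  0.0667] F [-0.3  0.  -2. ] w 0.0206 gf 98.26746225357056 j [ 0.43  0.49 -0.16  2.06  0.13  0.6   0.24]
```

Emit:
{"name": "step_arm", "arguments": {"moves": [{"rx": 0, "ry": 0, "rz": 0, "dx": 0, "dy": 0, "dz": 9, "gripper": -1}, {"rx": 0, "ry": 0, "rz": 0, "dx": 0, "dy": 0, "dz": 7, "gripper": -1}, {"rx": 0, "ry": 0, "rz": 0, "dx": 0, "dy": 0, "dz": 4, "gripper": -1}, {"rx": 0, "ry": 0, "rz": 0, "dx": 0, "dy": 0, "dz": 2, "gripper": -1}, {"rx": 0, "ry": 0, "rz": 0, "dx": 0, "dy": 0, "dz": 0, "gripper": -1}, {"rx": 0, "ry": 0, "rz": 0, "dx": 0, "dy": 0, "dz": 0, "gripper": -1}]}}

```text
clock: 23.12
tcp_pos: [0.4715, -0.214, 0.0465]
orientation: [2.158, 2.283, 0.0]
contact_force: [0.7, 0.3, -2.9]
grip_width: 0.0207
gripper_force: 98.3
```

Emit:
{"name": "step_arm", "arguments": {"moves": [{"rx": 0, "ry": 0, "rz": 0, "dx": 0, "dy": 0, "dz": 1.5, "gripper": -1}, {"rx": 0, "ry": 0, "rz": 0, "dx": 0, "dy": 0, "dz": 1, "gripper": -1}, {"rx": 0, "ry": 0, "rz": 0, "dx": 0, "dy": 0, "dz": 0, "gripper": -1}]}}

```text
clock: 23.5
tcp_pos: [0.4714, -0.214, 0.044]
orientation: [2.158, 2.283, -0.0]
contact_force: [-1.0, 0.7, 1.7]
grip_width: 0.0208
gripper_force: 98.7
```

Contact: the force went from −2.9 to +1.7 N. Releasing and retreating.

Emit:
{"name": "step_arm", "arguments": {"moves": [{"rx": 0, "ry": 0, "rz": 0, "dx": 0, "dy": 0, "dz": 0, "gripper": 1}, {"rx": 0, "ry": 0, "rz": 0, "dx": 0, "dy": 0, "dz": 0, "gripper": 1}, {"rx": 0, "ry": 0, "rz": 0, "dx": 0, "dy": 0, "dz": 0, "gripper": 1}, {"rx": 0, "ry": 0, "rz": 0, "dx": 0, "dy": 0, "dz": 0, "gripper": 1}, {"rx": 0, "ry": 0, "rz": 0, "dx": 0, "dy": 0, "dz": -20, "gripper": 1}, {"rx": 0, "ry": 0, "rz": 0, "dx": 0, "dy": 0, "dz": -40, "gripper": 1}, {"rx": 0, "ry": 0, "rz": 0, "dx": 0, "dy": 0, "dz": -50, "gripper": 1}, {"rx": 0, "ry": 0, "rz": 0, "dx": 0, "dy": 0, "dz": -50, "gripper": 1}, {"rx": 0, "ry": 0, "rz": 0, "dx": 0, "dy": 0, "dz": 0, "gripper": 1}, {"rx": 0, "ry": 0, "rz": 0, "dx": 0, "dy": 0, "dz": 0, "gripper": 1}]}}

```text
clock: 24.75
tcp_pos: [0.471, -0.2138, 0.2034]
orientation: [-2.158, -2.283, 0.0]
contact_force: [-0.1, -0.5, -0.5]
grip_width: 0.0852
gripper_force: 0.0
```

Run:
```python
from h import *
im=r.grab_frame("side");cv2.imwrite("pics/s6.png",im)
```

```text
(no output)
```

View pics/s6.png

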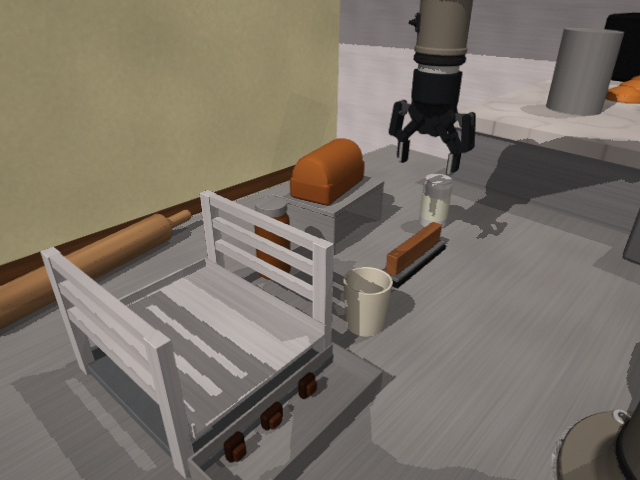

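The block lies flat on the bench at (415,255), the crusts are in the trough at (235,447), (272,415) and (307,385), and the bystanders haven't moved.

```bash
python3 -c "
from bench import r
print(r.hand_in())"
```

```text
the job is handed in; nothing more can be done
None
```

The job is handed in at about 25 s of the 72 s: the last picture shows all three crusts in the trough, the sheet sprung back, the block flat on the open bench and the bystanders in place; no verdict was returned.

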